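# Change over the drill jig: latch the index plunger open and stow the carrier

### The job

Pull up the drill jig's sprung plunger by its T-bar and twist it a quarter turn so that it stays latched up, then draw the carrier right out of the jig, lay it flat on the bench and let go. Take it again and slide it red end first fully home into the empty storage bay, so that its green end shows. Leave the plunger latched up, and do not disturb the spare carrier or the other things on the bench.

Things in the scene. Friction and masses are not known exactly. Their poses are not given: they have to be found in the camera images.
- jig: drill jig screwed to the bench: blue side rails, blue back stop and aluminium roof form a tunnel 54 mm wide, 32 mm high, floor the bench; 82 mm wide outside, roof top 44 mm up. Origin on the bench under the plunger's axis; x runs along the tunnel inwards: mouth at x = -40 mm, stop's face at +72 mm. z up. The plunger stands on the roof in a slotted steel collar (top 60 mm up).
- tbar_grip (a point): centre of the plunger's black T-bar, 96 mm above the bench when the plunger is down: bar 64 mm long (this point's x axis), 14 mm thick (y), 24 mm high (z), on a steel stem 12 mm thick; nothing else on the jig is higher than 60 mm. With the plunger down the bar points along the jig's x axis.
- plunger (a joint): rise of the plunger in m: 0 down, pin in the carrier's hole, blocking it; 0.021 at its upper stop. A spring pushes it down with about 6 to 10 N. Raised at least 0.017 it can be twisted; turned a quarter either way and let go, it stands on the collar at about 0.015, its pin clear of the carrier. Turned back or not turned, it springs down.
- tbar (a joint): twist of the T-bar in rad, positive anticlockwise from above: 0 along the jig; it turns to +-1.75, either way; latched at about +-1.57. While the plunger is down it is blocked near 0.
- carrier: work carrier, a wooden bar 190 mm long (x), 46 wide (y), 28 high, 0.18 to 0.35 kg: the 60 mm at its -x end red, the 62 mm at +x green, bare wood and the pin hole between. Origin at the centre of its underside. It starts flat on the bench in the jig, x along the jig's x, origin at the jig's x = -25 mm: its red end sticks 80 mm out of the mouth, its green end is hidden. It slides on the bench.
- carrier_red (a point): middle of the carrier's red end face, 95 mm from its centre, 14 mm above its underside
- carrier_green (a point): middle of the carrier's green end face, 95 mm from its centre, 14 mm above its underside
- bay_empty: the empty one of two alike plywood storage bays fixed to the bench: roofed tunnel 56 mm wide, 34 mm high, 110 mm deep to its back stop, floor the bench; two flared cheeks reach 22 mm before the mouth; roof top 42 mm up, 72 mm wide. Origin on the bench at the middle of the mouth; x points inwards. A carrier that is home sticks 80 mm out of the mouth.
- bay_full: the other bay, alike, with the spare carrier in it; origin and axes as for the empty bay
- spare: spare carrier, 190 x 46 x 28 mm, red end inside its bay, yellow end sticking out about 80 mm; to be left alone. Origin at the centre of its underside, x towards its red end.
- drill: dark green cordless drill lying on its side, about 250 x 200 mm; a bystander, to be left alone
- bit_case: green case of screw bits, 150 x 85 x 22 mm; a bystander, to be left alone
- glue: white glue bottle, diameter 60 mm, 170 mm tall; a bystander, to be left alone
- screwdriver: red-handled screwdriver, 200 mm; a bystander, to be left alone
- shingles: flat stack of pale shingles, 160 x 75 x 20 mm; a bystander, to be left alone
- hammer: hammer, 260 mm; a bystander, to be left alone
Things that resemble listed ones, but are neither listed nor needed, are in the scene too. Leave any pink or turquoise look-alike of the jig alone.

How it is judged:
By the outcome, as a careful person would: the job done as asked, in the order asked, and still so for the second after the job is handed in, with the robot touching nothing.
It also fails if it takes over 58 s, if anything falls off the work surface, if the arm or the gripper's body presses on something with over 40 N, if the wrist force passes 120 N, or if a joint passes its speed limit or range.

### The arm

A 6-joint arm with a two-finger parallel gripper is mounted at the origin on the work surface. World frame = base frame: x ahead of the robot, y to its left, z up, the work surface at z = 0. Lengths are in m, angles in rad, forces in N, time in s.
With the tool pointing down it reaches from about 0.425 to 0.925 m from the base axis. Payload 12.5 kg.
Tool frame: the origin (TCP) lies at the very end of the fingers, on their centre line; the grasp point (between the pads) lies 19 mm behind it (pinch_z is the z of the grasp point in the tool frame, in m); z points along the fingers, y is the line along which they close (so a half turn about z gives the same grasp; the last joint's range is limited). The gripper opens to 85 mm and grips with 20 to 120 N. Pads are 22 mm wide; open, the fingers measure 114 mm over their backs; the gripper's body (76 mm by 85 mm) begins 54 mm behind the grasp point. The pads swing forward as they close: fully open they stand 13 mm farther back than shut.
Start: joints at [1.088, 0.491, 1.559, -0, 1.092, -0.106], TCP at [0.23, 0.581, 0.21] pointing down, gripper open.
Joint ranges: [-3.1, 3.1], [-0.84, 2.19], [0.05, 2.79], [-1.13, 4.28], [0.06, 2.93], [-2.69, 2.69]. Speed limits (rad/s): [2.22, 2.22, 2.79, 3.14, 3.14, 3.14].

### API

Orientations are given as a rotation vector (axis times angle).
In Python, from bench import state, read_camera, job_done, pinch_z gives the robot as it stands.
- The arm moves only by the shell command python3 -m pendant 'ROWS' [FORCE]. ROWS is JSON, a list of rows, each an object with "twist": the turn, a rotation vector about the tool's x, y, z scaled (see below), a list of three; "translation": the shift along the tool's x, y, z scaled (see below), a list of three; "hand": the opening, from -1 (shut) to 1 (fully open). A call has exactly 8 rows; each row shifts and turns the commanded pose from where the row before left it, along the tool's axes as they then stand; what a row does not reach is not made up. The controller multiplies each number of a shift by 2 cm and each number of a turn by 0.12 rad. A row lasts 1/12 s, in which the tool goes at most 41.7 mm and 7.16 degrees, less where a joint would pass 70% of its speed; a pose out of reach is approached as far as the arm can. A call with a number of a shift or a turn outside -1 to 1 is refused whole. A call with a gripper value outside its range is refused whole. The fingers move at their own pace and stop on an object; FORCE is the grip in N (left out, the last holds). Time passes only in rows, so rows that do not move let the fingers close, or fill a call up. It gives the time, the measured TCP pose, the force, the opening and the grip force at its end, in the units of the state.
- state(): the state, without advancing time (a new reading comes with each control period).
- read_camera(name): name is "side" or "top" or "wrist"; returns a dict with "frame" (480x640x3 uint8, red, green, blue), "K" (3x3 intrinsics, pixels), "k1" (the pictures are not rectified: a ray, as slopes to the right and down, at radius r is drawn at 1 + k1 r^2 times it, then the intrinsics apply), "position" and "rotation" of the camera in the world; the wrist camera has in their place "hand_eye" (4x4, takes a point from camera to tool coordinates, whose origin is the TCP and whose axes are the flange's). Camera axes: x right, y down, z forward; pixel columns grow to the right and rows downward; lengths in m; the calibration is good to about 2 mm. A picture is of the moment at which its call begins: read the wrist's pose just before it. There is no depth.
- job_done(): hands the job in; it is judged then, once.
The state is a dict: "t": time; "qpos": joint angles; "qd": joint speeds; "tau": joint torques, N m; "position": TCP position; "tcp_rot": TCP orientation; "contact_force": force on the tool from outside, world axes, zero at the start; "moment": the same for the moment, N m; "gripper_width": opening from 0.0 (shut) to 1.0 (fully open); "gripper_force": force on a finger pad.
Only numpy, scipy, OpenCV 4.12 (cv2) and the standard library are available. Lean on these libraries where they do the work, as an engineer would, in place of code of your own. Each camera call takes 0.05 s, during which the arm holds its last target. There are 200 camera calls.

## Working session

There is one attempt and no reset: what is moved stays moved. The work goes in short steps, Python scripts to look and compute and a shell command to move; the robot and the scene stay as the last step left them, time stands still between calls to the robot, and variables do not carry over. Pictures are saved under pics/ and viewed, at most 10 in all, crops included, and the job is handed in when it is done.

```bash
mkdir -p pics; ls; python3 - <<'E'
from bench import state, read_camera, pinch_z
import cv2,numpy as np
print(pinch_z); s=state(); print({k:np.round(v,3).tolist() for k,v in s.items()})
for n in("top","side"):
    c=read_camera(n); cv2.imwrite(f"pics/{n}0.png",c["frame"][:,:,::-1]); print(n,c["K"],c["k1"],c["position"],c["rotation"])
E
```

```text
pics
-0.0187
{'t': 0.0, 'qpos': [1.088, 0.492, 1.559, 0.0, 1.092, -0.106], 'qd': [-0.001, -0.002, 0.001, 0.001, -0.002, 0.0], 'tau': [-0.003, -61.844, -26.159, -0.0, 0.004, -0.0], 'position': [0.23, 0.581, 0.209], 'tcp_rot': [-0.588, -3.086, 0.002], 'contact_force': [-0.52, 0.3, -0.42], 'moment': [-0.01, -0.028, -0.009], 'gripper_force': 0.0, 'gripper_width': 0.998}
top [[439.34406609   0.         313.10617021]
 [  0.         439.34406609 245.73787891]
 [  0.           0.           1.        ]] -0.0939647965062258 [0.29227805 0.04650842 1.14737315] [-2.21703439  1.97591127 -0.22084565]
side [[467.87613655   0.         323.41000654]
 [  0.         467.87613655 243.30120606]
 [  0.           0.           1.        ]] -0.04916027378916948 [ 0.2517533  -0.79260536  0.95486505] [-2.32405429  0.37863992 -0.13637776]
```

View pics/top0.png

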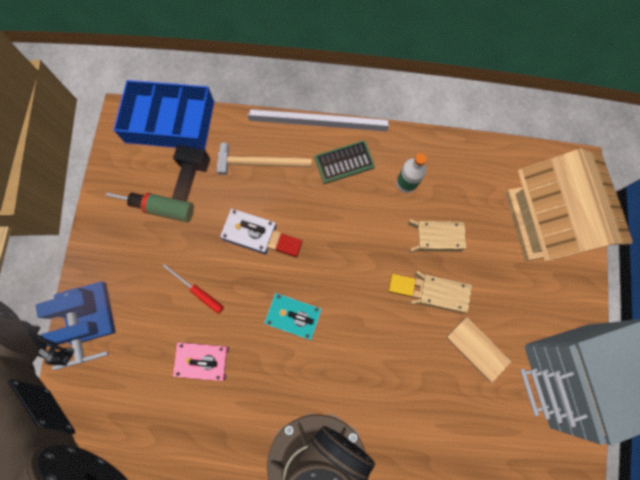

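View pics/side0.png

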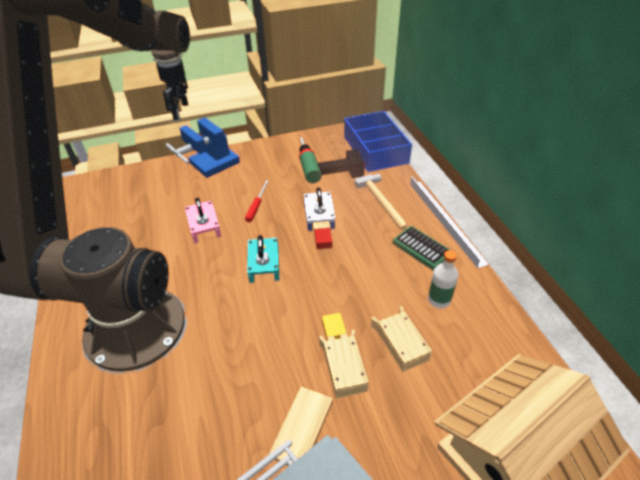

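Top view: the candidates for the jig are the white or aluminium roof with a red carrier end at (248,230)/(289,244), the pink one at (200,361) and the turquoise one at (293,316). I choose the aluminium one with the red end. For the bay, (440,236) is empty and (443,292) holds the yellow spare. I'll measure both and check them in a crop.

```bash
cat > h.py <<'E'
import numpy as np, cv2
from scipy.spatial.transform import Rotation as R
from bench import state, read_camera
def pose(c, s=None):
    if "hand_eye" in c:
        T=np.eye(4); T[:3,:3]=R.from_rotvec(s["tcp_rot"]).as_matrix(); T[:3,3]=s["position"]
        T=T@np.array(c["hand_eye"]); return T[:3,:3],T[:3,3]
    r=np.array(c["rotation"]); return (R.from_rotvec(r).as_matrix() if r.size==3 else r), np.array(c["position"])
def dist(c): return np.array([c["k1"],0,0,0,0.])
def cast(c,uv,z,s=None):
    M,p=pose(c,s)
    n=cv2.undistortPointsIter(np.array(uv,float).reshape(-1,1,2),c["K"],dist(c),None,None,(3,50,1e-9)).reshape(-1,2)
    d=np.c_[n,np.ones(len(n))]@M.T
    return p+d*((z-p[2])/d[:,2])[:,None]
def proj(c,P,s=None):
    M,p=pose(c,s); q=(np.array(P,float).reshape(-1,3)-p)@M
    return cv2.projectPoints(q,np.zeros(3),np.zeros(3),c["K"],dist(c))[0].reshape(-1,2)
def quad(mask,near=None):
    cs=cv2.findContours(mask.astype(np.uint8),cv2.RETR_EXTERNAL,cv2.CHAIN_APPROX_NONE)[0]
    k=max(cs,key=cv2.contourArea); return k.reshape(-1,2)
def rect(c,k,z,s=None):
    P=cast(c,k,z,s)[:,:2]; return cv2.minAreaRect((P*1000).astype(np.float32))
E
python3 - <<'E'
from h import *
for n,boxes in(("top",dict(jig=(215,200,280,255),red=(265,225,310,262),bay=(405,212,472,258),full=(405,265,480,320),yel=(380,265,425,300))),("side",dict(jig=(295,180,345,230),red=(305,225,340,250),bay=(365,300,435,370),yel=(315,310,350,338)))):
    c=read_camera(n); f=c["frame"]; h=cv2.cvtColor(f,cv2.COLOR_RGB2HSV)
    M=dict(jig=(h[...,1]<60)&(h[...,2]>140),red=((h[...,0]<8)|(h[...,0]>172))&(h[...,1]>170)&(h[...,2]>70),bay=(h[...,1]<150)&(h[...,2]>165),yel=(h[...,0]>20)&(h[...,0]<32)&(h[...,1]>180)&(h[...,2]>150)); M['full']=M['bay']
    for k,(a,b,d,e) in boxes.items():
        m=np.zeros(h.shape[:2],bool); m[b:e,a:d]=M[k][b:e,a:d]
        q=quad(m); z=dict(jig=.044,red=.028,bay=.042,full=.042,yel=.028)[k]
        print(n,k,m.sum(),q.min(0),q.max(0),rect(c,q,z))
    if n=="top":
        A=cv2.resize(f[195:265,210:315],None,fx=4,fy=4,interpolation=2); B=cv2.resize(f[205:325,380:485],None,fx=4,fy=4,interpolation=2)
        im=np.zeros((480,840,3),np.uint8); im[:280,:420]=A; im[:480,420:]=B
        cv2.imwrite("pics/crop.png",im[:,:,::-1][:,:800])
E
```

```text
top jig 1266 [220 209] [275 251] ((561.871826171875, 247.1674346923828), (127.31975555419922, 83.28396606445312), 77.99933624267578)
top red 404 [276 234] [301 256] ((537.5737915039062, 137.1012420654297), (58.97214889526367, 48.041221618652344), 77.89411926269531)
top bay 1579 [405 218] [469 250] ((607.9239501953125, -246.35610961914062), (86.26025390625, 168.305419921875), 6.56099796295166)
top full 1826 [410 268] [473 312] ((462.69696044921875, -265.8726806640625), (161.265869140625, 92.0381088256836), 86.59484100341797)
top yel 411 [389 275] [414 295] ((465.77777099609375, -163.84646606445312), (60.985538482666016, 46.03158950805664), 85.00569152832031)
side jig 756 [304 191] [334 222] ((560.585205078125, 243.62945556640625), (145.31900024414062, 85.97264099121094), 78.14991760253906)
side red 302 [314 229] [331 248] ((534.8506469726562, 123.5462417602539), (78.42113494873047, 46.346771240234375), 76.59228515625)
side bay 4237 [365 300] [434 369] ((604.4121704101562, -250.36871337890625), (198.91502380371094, 168.1885986328125), 68.34810638427734)
side yel 6 [336 335] [338 336] ((463.6419372558594, -200.80859375), (2.7986814975738525, 4.727020740509033), 71.2174301147461)
```

View pics/crop.png

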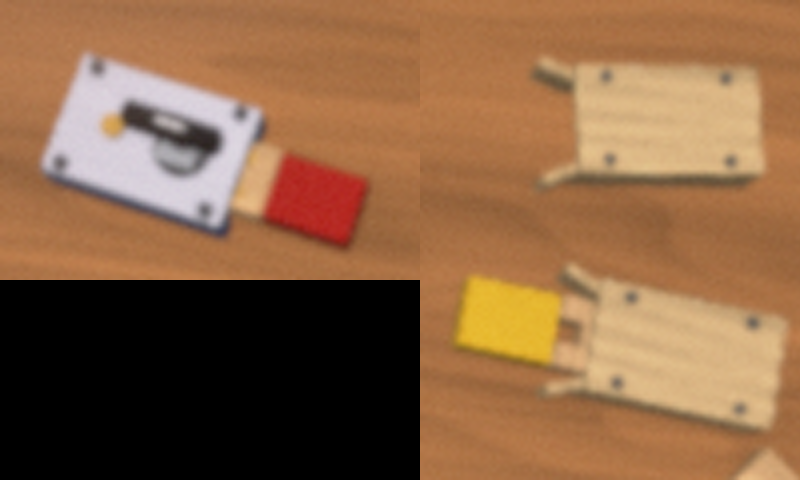

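Crop: the aluminium jig on blue rails has a black T-bar along it and the red end projecting right (crop (315,200)). The upper bay is empty; the lower one holds the yellow spare. The choice is confirmed, so I move over the T-bar and measure the bay meanwhile.

```bash
python3 - <<'E'
from h import *
c=read_camera("top")
cr=np.array([(575,63),(757,68),(765,178),(580,183)],float); uv=np.c_[380+(cr[:,0]-420)/4-.4,205+cr[:,1]/4-.4]
P=cast(c,uv,.042)[:,:2]*1000; print(P.round(1)); v=(P[1]+P[2]-P[0]-P[3])/2
print("mouth",(P[0]+P[3])/2,"yaw",np.degrees(np.arctan2(v[1],v[0])),np.hypot(*v),np.hypot(*(P[0]-P[3])))
print("turq", cast(c,[[293,316]],.044), "glue",cast(c,[[408,187]],0.0))
E
p="python3 -m pendant"
$p '[{"twist":[0,0,0],"translation":[-0.9,-0.44,0],"hand":1},{"twist":[0,0,0],"translation":[-0.9,-0.44,0],"hand":1},{"twist":[0,0,0],"translation":[-0.9,-0.44,0],"hand":1},{"twist":[0,0,0],"translation":[-0.9,-0.44,0],"hand":1},{"twist":[0,0,0],"translation":[-0.9,-0.44,0],"hand":1},{"twist":[0,0,0],"translation":[-0.9,-0.44,0],"hand":1},{"twist":[0,0,0],"translation":[-0.9,-0.44,0],"hand":1},{"twist":[0,0,0],"translation":[-0.9,-0.44,0],"hand":1}]'
```

```text
[[ 638.7 -193.9]
 [ 649.7 -315.2]
 [ 575.8 -323.3]
 [ 558.5 -202. ]]
mouth [ 598.59488063 -197.94005809] yaw -83.3498153596558 122.11388495093792 80.64351408450825
turq [[0.35460653 0.10233029 0.044     ]] glue [[ 0.74476387 -0.16855596  0.        ]]
t: 0.92
position: [0.3385, 0.4619, 0.2095]
tcp_rot: [-0.588, -3.086, -0.0]
contact_force: [0.3, 0.0, -0.0]
gripper_width: 1.0
gripper_force: 0.0
```

```bash
p="python3 -m pendant"
$p '[{"twist":[0,0,0],"translation":[-0.9,-0.44,0],"hand":1},{"twist":[0,0,0],"translation":[-0.9,-0.44,0],"hand":1},{"twist":[0,0,0],"translation":[-0.9,-0.44,0],"hand":1},{"twist":[0,0,0],"translation":[-0.9,-0.44,0],"hand":1},{"twist":[0,0,0],"translation":[-0.9,-0.44,0],"hand":1},{"twist":[0,0,0],"translation":[-0.9,-0.44,0],"hand":1},{"twist":[0,0,0],"translation":[-0.9,-0.44,0],"hand":1},{"twist":[0,0,0],"translation":[-0.9,-0.44,0],"hand":1}]' >/dev/null
$p '[{"twist":[0,0,0],"translation":[-0.9,-0.44,0],"hand":1},{"twist":[0,0,0],"translation":[-0.9,-0.44,0],"hand":1},{"twist":[0,0,0],"translation":[-0.9,-0.44,0],"hand":1},{"twist":[0,0,0],"translation":[-0.9,-0.44,0],"hand":1},{"twist":[0,0,0],"translation":[-0.9,-0.44,0],"hand":1},{"twist":[0,0,0],"translation":[-0.9,-0.44,0],"hand":1},{"twist":[0,0,0],"translation":[-0.9,-0.44,0],"hand":1},{"twist":[0,0,0],"translation":[-0.9,-0.44,0],"hand":1}]' >/dev/null
$p '[{"twist":[0,0,1],"translation":[0,0,0],"hand":1},{"twist":[0,0,1],"translation":[0,0,0],"hand":1},{"twist":[0,0,1],"translation":[0,0,0],"hand":1},{"twist":[0,0,1],"translation":[0,0,0],"hand":1},{"twist":[0,0,1],"translation":[0,0,0],"hand":1},{"twist":[0,0,1],"translation":[0,0,0],"hand":1},{"twist":[0,0,1],"translation":[0,0,0],"hand":1},{"twist":[0,0,1],"translation":[0,0,0],"hand":1}]' >/dev/null
$p '[{"twist":[0,0,1],"translation":[0,0,0],"hand":1},{"twist":[0,0,1],"translation":[0,0,0],"hand":1},{"twist":[0,0,1],"translation":[0,0,0],"hand":1},{"twist":[0,0,0.7],"translation":[0,0,0],"hand":1},{"twist":[0,0,0],"translation":[0,0,0],"hand":1},{"twist":[0,0,0],"translation":[0,0,0],"hand":1},{"twist":[0,0,0],"translation":[0,0,0],"hand":1},{"twist":[0,0,0],"translation":[0,0,0],"hand":1}]'
cat > where.py <<'E'
from h import *
import sys
s=state(); M=R.from_rotvec(s["tcp_rot"]).as_matrix()
print("pos",np.round(np.array(s["position"])*1000,1),"yaw_x",np.degrees(np.arctan2(M[1,0],M[0,0])).round(1),"tilt",np.degrees(np.arccos(-M[2,2])).round(2),"q6",round(s["qpos"][5],2))
for a in sys.argv[1:]:
    x,y,z=map(float,a.split(",")); print(a,"-> units",((np.array([x,y,z])/1000-s["position"])@M/.02).round(2))
E
python3 where.py 557,225.4,77
python3 - <<'E'
from h import *
s=state(); c=read_camera("wrist"); cv2.imwrite("pics/w1.png",c["frame"][:,:,::-1])
print(proj(c,[[.557,.2254,.108],[.557,.2254,.044]],s))
E
```

```text
t: 3.58
position: [0.5539, 0.2258, 0.2095]
tcp_rot: [-2.44, -1.979, -0.0]
contact_force: [-0.3, 1.2, 0.4]
gripper_width: 1.002
gripper_force: 0.0
pos [553.9 225.8 209.5] yaw_x 78.1 tilt 0.0 q6 0.48
557,225.4,77 -> units [0.01 0.16 6.62]
[[332.32806513 228.27366312]
 [331.46245632 208.27842015]]
```

View pics/w1.png

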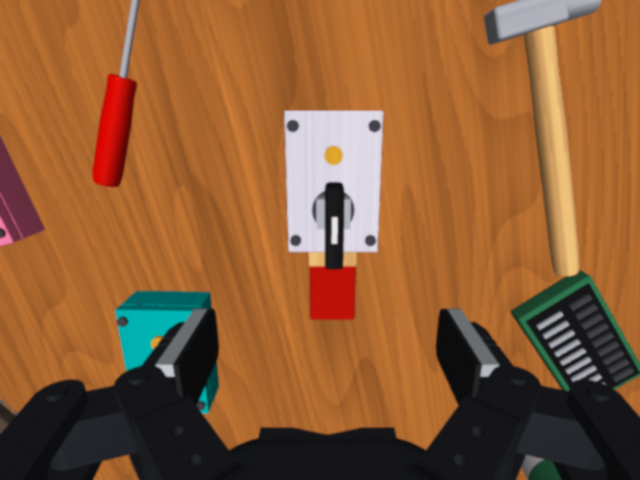

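Wrist view: the bar runs from (334,183) to (334,268), vertical in the picture, so the jaws are aligned with it. The red end is at (332,292).

```bash
python3 - <<'E'
from h import *
s=state(); c=read_camera("wrist"); f=c["frame"]; h=cv2.cvtColor(f,cv2.COLOR_RGB2HSV)
def box(m,a,b,d,e):
    o=np.zeros(m.shape,bool); o[b:e,a:d]=m[b:e,a:d]; return o
q=quad(box((h[...,1]<60)&(h[...,2]>150),270,100,400,260)); print("roof",rect(c,q,.044,s))
q=quad(box(((h[...,0]<8)|(h[...,0]>172))&(h[...,1]>170),295,260,370,330)); print("red",rect(c,q,.028,s))
q=quad(box(h[...,2]<60,318,175,350,275)); print("bar",q.min(0),q.max(0),rect(c,q,.108,s))
E
python3 -m pendant '[{"twist":[0,0,0],"translation":[0,0.12,0.9],"hand":1},{"twist":[0,0,0],"translation":[0,0,0.9],"hand":1},{"twist":[0,0,0],"translation":[0,0,0.9],"hand":1},{"twist":[0,0,0],"translation":[0,0,0.9],"hand":1},{"twist":[0,0,0],"translation":[0,0,0.9],"hand":1},{"twist":[0,0,0],"translation":[0,0,0.5],"hand":1},{"twist":[0,0,0],"translation":[0,0,0],"hand":1},{"twist":[0,0,0],"translation":[0,0,0],"hand":1}]' 80
python3 where.py 557,225.4,77
```

```text
roof ((562.6175537109375, 246.06866455078125), (123.42699432373047, 82.10514068603516), 78.06774139404297)
red ((539.4688720703125, 136.23330688476562), (58.67992401123047, 45.11112594604492), 77.79486846923828)
bar [324 183] [343 267] ((558.3050537109375, 226.5133819580078), (63.5655403137207, 13.469660758972168), 78.78800201416016)
t: 4.35
position: [0.5564, 0.2254, 0.1096]
tcp_rot: [-2.442, -1.977, 0.001]
contact_force: [0.5, -0.3, 0.0]
gripper_width: 1.003
gripper_force: 0.0
pos [556.4 225.4 109.6] yaw_x 78.0 tilt 0.02 q6 0.48
557,225.4,77 -> units [0.01 0.03 1.63]
```

```bash
p="python3 -m pendant"
$p '[{"twist":[0,0,0],"translation":[0.05,0.08,0.6],"hand":1},{"twist":[0,0,0],"translation":[0,0,0.6],"hand":1},{"twist":[0,0,0],"translation":[0,0,0.43],"hand":1},{"twist":[0,0,0],"translation":[0,0,0],"hand":-1},{"twist":[0,0,0],"translation":[0,0,0],"hand":-1},{"twist":[0,0,0],"translation":[0,0,0],"hand":-1},{"twist":[0,0,0],"translation":[0,0,0],"hand":-1},{"twist":[0,0,0],"translation":[0,0,0],"hand":-1}]' 80
$p '[{"twist":[0,0,0],"translation":[0,0,0],"hand":-1},{"twist":[0,0,0],"translation":[0,0,0],"hand":-1},{"twist":[0,0,0],"translation":[0,0,0],"hand":-1},{"twist":[0,0,0],"translation":[0,0,0],"hand":-1},{"twist":[0,0,0],"translation":[0,0,0],"hand":-1},{"twist":[0,0,0],"translation":[0,0,0],"hand":-1},{"twist":[0,0,0],"translation":[0,0,0],"hand":-1},{"twist":[0,0,0],"translation":[0,0,0],"hand":-1}]' 80
```

```text
t: 5.02
position: [0.5583, 0.2261, 0.0774]
tcp_rot: [2.442, 1.976, 0.001]
contact_force: [-0.1, 0.4, 0.3]
gripper_width: 0.301
gripper_force: 0.0
t: 5.68
position: [0.559, 0.226, 0.0777]
tcp_rot: [2.441, 1.976, 0.003]
contact_force: [3.7, -2.8, 6.5]
gripper_width: 0.131
gripper_force: 80.7
```

```bash
p="python3 -m pendant"
$p '[{"twist":[0,0,0],"translation":[0,0,-0.2],"hand":-1},{"twist":[0,0,0],"translation":[0,0,-0.2],"hand":-1},{"twist":[0,0,0],"translation":[0,0,-0.2],"hand":-1},{"twist":[0,0,0],"translation":[0,0,-0.2],"hand":-1},{"twist":[0,0,0],"translation":[0,0,-0.18],"hand":-1},{"twist":[0,0,0],"translation":[0,0,0],"hand":-1},{"twist":[0,0,0],"translation":[0,0,0],"hand":-1},{"twist":[0,0,0],"translation":[0,0,0],"hand":-1}]' 80
```

```text
t: 6.35
position: [0.5586, 0.2259, 0.0957]
tcp_rot: [2.442, 1.976, 0.001]
contact_force: [8.5, -0.3, -9.7]
gripper_width: 0.131
gripper_force: 78.7
```

```bash
p="python3 -m pendant"
$p '[{"twist":[0,0,0],"translation":[0,0,-0.08],"hand":-1},{"twist":[0,0,-0.5],"translation":[0,0,0],"hand":-1},{"twist":[0,0,-0.8],"translation":[0,0,0],"hand":-1},{"twist":[0,0,-0.8],"translation":[0,0,0],"hand":-1},{"twist":[0,0,-0.8],"translation":[0,0,0],"hand":-1},{"twist":[0,0,-0.8],"translation":[0,0,0],"hand":-1},{"twist":[0,0,-0.8],"translation":[0,0,0],"hand":-1},{"twist":[0,0,-0.8],"translation":[0,0,0],"hand":-1}]' 80
python3 where.py
```

```text
t: 7.02
position: [0.5581, 0.2258, 0.097]
tcp_rot: [-1.695, -2.644, 0.001]
contact_force: [5.4, -0.4, -10.6]
gripper_width: 0.129
gripper_force: 78.7
pos [558.1 225.8  97. ] yaw_x 114.7 tilt 0.04 q6 -0.16
```

```bash
p="python3 -m pendant"
$p '[{"twist":[0,0,-1],"translation":[0,0,0],"hand":-1},{"twist":[0,0,-1],"translation":[0,0,0],"hand":-1},{"twist":[0,0,-1],"translation":[0,0,0],"hand":-1},{"twist":[0,0,-1],"translation":[0,0,0],"hand":-1},{"twist":[0,0,-1],"translation":[0,0,0],"hand":-1},{"twist":[0,0,-1],"translation":[0,0,0],"hand":-1},{"twist":[0,0,-1],"translation":[0,0,0],"hand":-1},{"twist":[0,0,-0.8],"translation":[0,0,0],"hand":-1}]' 80
python3 where.py
$p '[{"twist":[0,0,0],"translation":[0,0,0.1],"hand":-1},{"twist":[0,0,0],"translation":[0,0,0.1],"hand":-1},{"twist":[0,0,0],"translation":[0,0,0],"hand":-1},{"twist":[0,0,0],"translation":[0,0,0],"hand":1},{"twist":[0,0,0],"translation":[0,0,0],"hand":1},{"twist":[0,0,0],"translation":[0,0,0],"hand":1},{"twist":[0,0,0],"translation":[0,0,0],"hand":1},{"twist":[0,0,0],"translation":[0,0,0],"hand":1}]' 80
python3 where.py
```

```text
t: 7.68
position: [0.5575, 0.2252, 0.0968]
tcp_rot: [-0.317, -3.123, 0.002]
contact_force: [4.5, -5.3, -9.6]
gripper_width: 0.128
gripper_force: 78.7
pos [557.5 225.2  96.8] yaw_x 168.4 tilt 0.15 q6 -1.09
t: 8.35
position: [0.558, 0.2261, 0.0943]
tcp_rot: [0.327, 3.124, 0.0]
contact_force: [-0.1, -0.3, -0.1]
gripper_width: 0.833
gripper_force: 0.0
pos [558.  226.1  94.3] yaw_x 168.0 tilt 0.01 q6 -1.09
```

```bash
p="python3 -m pendant"
$p '[{"twist":[0,0,0],"translation":[0,0,-0.5],"hand":1},{"twist":[0,0,0],"translation":[0,0,-0.9],"hand":1},{"twist":[0,0,0],"translation":[0,0,-1],"hand":1},{"twist":[0,0,0],"translation":[0,0,-1],"hand":1},{"twist":[0,0,0],"translation":[0,0,-1],"hand":1},{"twist":[0,0,1],"translation":[0,0,0],"hand":1},{"twist":[0,0,1],"translation":[0,0,0],"hand":1},{"twist":[0,0,1],"translation":[0,0,0],"hand":1}]' >/dev/null
$p '[{"twist":[0,0,1],"translation":[0,0,0],"hand":1},{"twist":[0,0,1],"translation":[0,0,0],"hand":1},{"twist":[0,0,1],"translation":[0,0,0],"hand":1},{"twist":[0,0,1],"translation":[0,0,0],"hand":1},{"twist":[0,0,1],"translation":[0,0,0],"hand":1},{"twist":[0,0,1],"translation":[0,0,0],"hand":1},{"twist":[0,0,1],"translation":[0,0,0],"hand":1},{"twist":[0,0,1],"translation":[0,0,0],"hand":1}]' > /dev/null
$p '[{"twist":[0,0,1],"translation":[0,0,0],"hand":1},{"twist":[0,0,1],"translation":[0,0,0],"hand":1},{"twist":[0,0,0.13],"translation":[0,0,0],"hand":1},{"twist":[0,0,0],"translation":[-0.9,0,0],"hand":1},{"twist":[0,0,0],"translation":[-0.9,0,0],"hand":1},{"twist":[0,0,0],"translation":[-0.9,0,0],"hand":1},{"twist":[0,0,0],"translation":[-0.9,0,0],"hand":1},{"twist":[0,0,0],"translation":[-0.9,0,0],"hand":1}]'
python3 where.py 539.5,136.2,4
python3 - <<'E'
from h import *
s=state(); c=read_camera("wrist"); f=c["frame"]; cv2.imwrite("pics/w2.png",f[:,:,::-1])
E
```

```text
t: 10.35
position: [0.5387, 0.1373, 0.1827]
tcp_rot: [2.442, 1.977, 0.001]
contact_force: [-0.6, -0.0, -0.6]
gripper_width: 1.001
gripper_force: 0.0
pos [538.7 137.3 182.7] yaw_x 78.0 tilt 0.03 q6 0.34
539.5,136.2,4 -> units [-0.05  0.05  8.94]
```

View pics/w2.png

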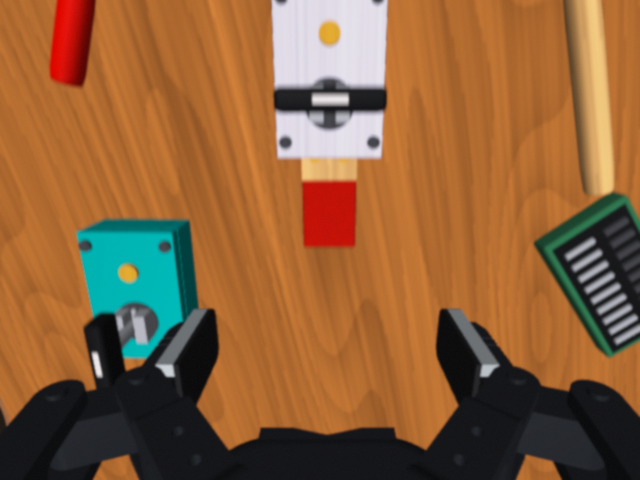

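Wrist view: the bar now stands crosswise, from (275,99) to (386,99), so it is latched. The red end is at (329,213), lined up with the jaws.

```bash
p="python3 -m pendant"
$p '[{"twist":[0,0,0],"translation":[-0.05,0.05,1],"hand":1},{"twist":[0,0,0],"translation":[0,0,1],"hand":1},{"twist":[0,0,0],"translation":[0,0,1],"hand":1},{"twist":[0,0,0],"translation":[0,0,1],"hand":1},{"twist":[0,0,0],"translation":[0,0,1],"hand":1},{"twist":[0,0,0],"translation":[0,0,1],"hand":1},{"twist":[0,0,0],"translation":[0,0,1],"hand":1},{"twist":[0,0,0],"translation":[0,0,1],"hand":1}]' >/dev/null
$p '[{"twist":[0,0,0],"translation":[0,0,0.6],"hand":1},{"twist":[0,0,0],"translation":[0,0,0.3],"hand":1},{"twist":[0,0,0],"translation":[0,0,0],"hand":-1},{"twist":[0,0,0],"translation":[0,0,0],"hand":-1},{"twist":[0,0,0],"translation":[0,0,0],"hand":-1},{"twist":[0,0,0],"translation":[0,0,0],"hand":-1},{"twist":[0,0,0],"translation":[0,0,0],"hand":-1},{"twist":[0,0,0],"translation":[0,0,0],"hand":-1}]' 50
python3 where.py
```

```text
t: 11.73
position: [0.5416, 0.1371, 0.0065]
tcp_rot: [2.443, 1.971, 0.007]
contact_force: [-8.0, 1.5, 18.4]
gripper_width: 0.143
gripper_force: 8.6
pos [541.6 137.1   6.5] yaw_x 77.8 tilt 0.3 q6 0.34
```

```bash
python3 - <<'E'
from h import *
s=state(); c=read_camera("wrist"); d=read_camera("side")
im=np.zeros((480,800,3),np.uint8); im[:240,:320]=cv2.resize(c["frame"],(320,240)); im[:,320:]=cv2.resize(d["frame"][150:310,220:380],(480,480),interpolation=2)
cv2.imwrite("pics/w3.png",im[:,:,::-1]); print(s["gripper_width"],s["gripper_force"],s["contact_force"])
E
```

```text
0.14321149555245113 8.623886343411868 [-7.98395515  1.47123931 18.42516561]
```

View pics/w3.png

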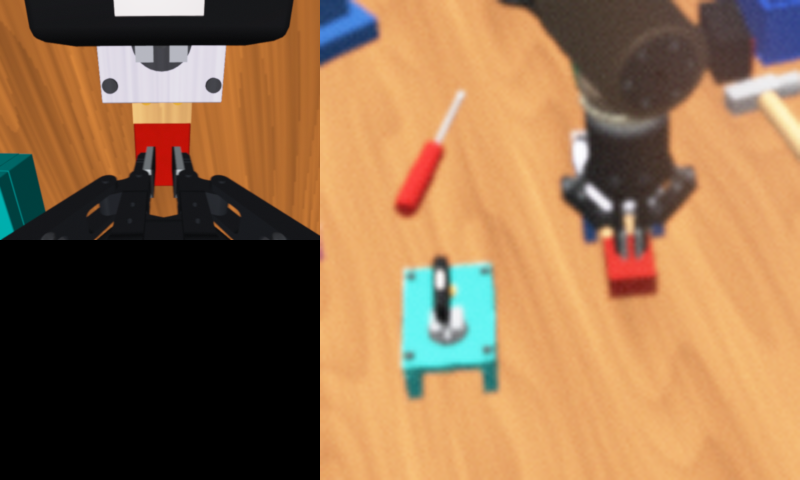

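The fingers have closed over the top of the red end (crop, around (630,240)) instead of on its sides. I'll go up, open and measure again.

```bash
p="python3 -m pendant"
$p '[{"twist":[0,0,0],"translation":[0,0,-0.5],"hand":-1},{"twist":[0,0,0],"translation":[0,0,-0.8],"hand":-1},{"twist":[0,0,0],"translation":[0,0,-0.8],"hand":-1},{"twist":[0,0,0],"translation":[0,0,0],"hand":1},{"twist":[0,0,0],"translation":[0,0,0],"hand":1},{"twist":[0,0,0],"translation":[0,0,0],"hand":1},{"twist":[0,0,0],"translation":[0,0,0],"hand":1},{"twist":[0,0,0],"translation":[0,0,0],"hand":1}]'
$p '[{"twist":[0,0,0],"translation":[0,0,0],"hand":1},{"twist":[0,0,0],"translation":[0,0,0],"hand":1},{"twist":[0,0,0],"translation":[0,0,0],"hand":1},{"twist":[0,0,0],"translation":[0,0,0],"hand":1},{"twist":[0,0,0],"translation":[0,0,0],"hand":1},{"twist":[0,0,0],"translation":[0,0,0],"hand":1},{"twist":[0,0,0],"translation":[0,0,0],"hand":1},{"twist":[0,0,0],"translation":[0,0,0],"hand":1}]'
python3 - <<'E'
from h import *
s=state(); c=read_camera("wrist"); f=c["frame"]; h=cv2.cvtColor(f,cv2.COLOR_RGB2HSV); cv2.imwrite("pics/w4.png",f[:,:,::-1])
m=((h[...,0]<8)|(h[...,0]>172))&(h[...,1]>170); m[:,:240]=0;m[:,420:]=0
q=quad(m); print("red",q.min(0),q.max(0),rect(c,q,.028,s)); print(c["hand_eye"],c["K"])
print(proj(c,[[.5395,.1362,.028]],s))
E
python3 where.py
```

```text
t: 12.5
position: [0.5394, 0.1368, 0.0455]
tcp_rot: [-2.445, -1.972, 0.001]
contact_force: [-0.6, -0.2, 0.6]
gripper_width: 0.709
gripper_force: 0.0
t: 13.17
position: [0.5397, 0.1369, 0.0461]
tcp_rot: [-2.446, -1.972, -0.0]
contact_force: [0.6, 0.6, 0.3]
gripper_width: 1.001
gripper_force: 0.0
red [283 220] [373 324] ((539.4774169921875, 136.20681762695312), (58.64145278930664, 45.280914306640625), 78.00552368164062)
[[ 5.28843310e-05 -9.52344022e-01 -3.05026000e-01  7.71710108e-02]
 [ 9.99998888e-01  5.04947623e-04 -1.40315769e-03 -4.26839368e-04]
 [ 1.49031099e-03 -3.05025586e-01  9.52342990e-01 -1.64625492e-01]
 [ 0.00000000e+00  0.00000000e+00  0.00000000e+00  1.00000000e+00]] [[379.87273054   0.         326.93258397]
 [  0.         379.87273054 239.05492805]
 [  0.           0.           1.        ]]
[[328.10103135 274.44546387]]
pos [539.8 136.9  46.1] yaw_x 77.8 tilt 0.01 q6 0.34
```

View pics/w4.png

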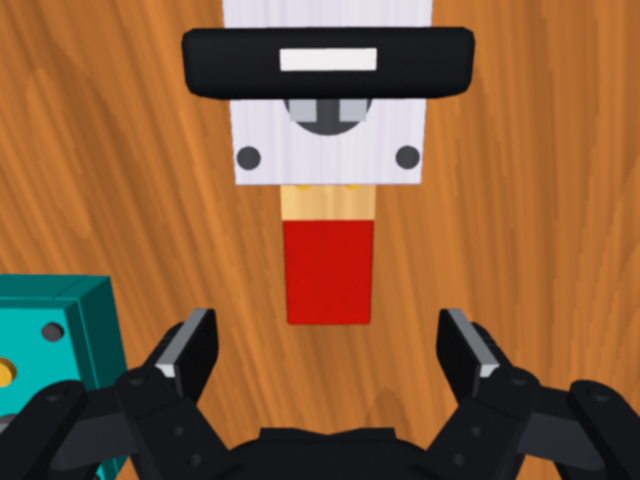

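Wrist view: the carrier is unmoved (red x 283..373), the bar is still crosswise at (328,65), and the jaws are centred on it. The open fingertips look shorter than the TCP says, so I'll pre-close to about 60 mm and probe downward by force.

```bash
p="python3 -m pendant"
$p '[{"twist":[0,0,0],"translation":[0,0,0],"hand":0.4},{"twist":[0,0,0],"translation":[0,0,0],"hand":0.4},{"twist":[0,0,0],"translation":[0,0,0],"hand":0.4},{"twist":[0,0,0],"translation":[0,0,0.5],"hand":0.4},{"twist":[0,0,0],"translation":[0,0,0.5],"hand":0.4},{"twist":[0,0,0],"translation":[0,0,0.5],"hand":0.4},{"twist":[0,0,0],"translation":[0,0,0.4],"hand":0.4},{"twist":[0,0,0],"translation":[0,0,0],"hand":0.4}]'
$p '[{"twist":[0,0,0],"translation":[0,0,0.1],"hand":0.4},{"twist":[0,0,0],"translation":[0,0,0.1],"hand":0.4},{"twist":[0,0,0],"translation":[0,0,0],"hand":0.4},{"twist":[0,0,0],"translation":[0,0,0],"hand":0.4},{"twist":[0,0,0],"translation":[0,0,0],"hand":0.4},{"twist":[0,0,0],"translation":[0,0,0],"hand":0.4},{"twist":[0,0,0],"translation":[0,0,0],"hand":0.4},{"twist":[0,0,0],"translation":[0,0,0],"hand":0.4}]'
python3 - <<'E'
from h import *
s=state(); c=read_camera("wrist"); cv2.imwrite("pics/w5.png",c["frame"][:,:,::-1])
for t in (0,-.01,-.02,-.03): 
  M,p0=np.eye(3),0
  T=np.eye(4);T[:3,:3]=R.from_rotvec(s["tcp_rot"]).as_matrix();T[:3,3]=s["position"]
  print(t,proj(c,[(T@[x,y,t,1])[:3] for x in(.011,-.011) for y in(-.03,.03)],s).round().tolist())
E
```

```text
t: 13.88
position: [0.5388, 0.1367, 0.0059]
tcp_rot: [-2.444, -1.971, 0.004]
contact_force: [-0.6, 1.4, 0.0]
gripper_width: 0.701
gripper_force: 0.0
t: 14.55
position: [0.5398, 0.1369, 0.0043]
tcp_rot: [2.445, 1.972, 0.0]
contact_force: [0.2, 0.7, 0.1]
gripper_width: 0.7
gripper_force: 0.0
0 [[264.0, 266.0], [393.0, 267.0], [266.0, 309.0], [390.0, 309.0]]
-0.01 [[260.0, 275.0], [396.0, 275.0], [263.0, 319.0], [394.0, 319.0]]
-0.02 [[256.0, 284.0], [401.0, 285.0], [259.0, 331.0], [397.0, 331.0]]
-0.03 [[252.0, 295.0], [405.0, 295.0], [255.0, 344.0], [402.0, 344.0]]
```

View pics/w5.png

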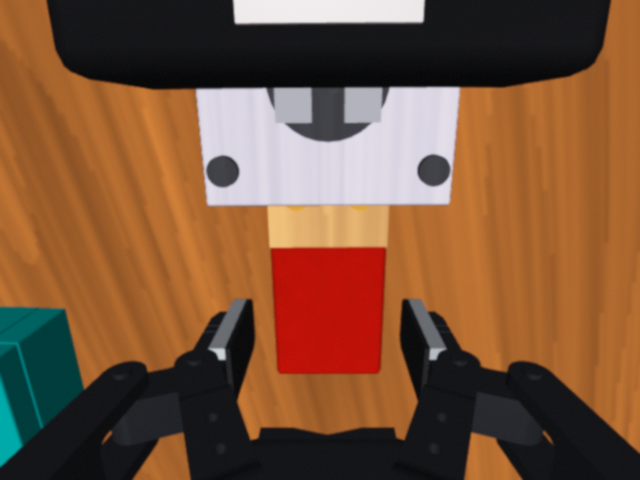

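Wrist view: the fingertips end at (253,299) and (402,299), which is about 30 mm short of the TCP point, so they are still above the carrier. I'll descend further, watching the force.

```bash
p="python3 -m pendant"
$p '[{"twist":[0,0,0],"translation":[0,0,0.3],"hand":0.4},{"twist":[0,0,0],"translation":[0,0,0.2],"hand":0.4},{"twist":[0,0,0],"translation":[0,0,0.1],"hand":0.4},{"twist":[0,0,0],"translation":[0,0,0.1],"hand":0.4},{"twist":[0,0,0],"translation":[0,0,0],"hand":0.4},{"twist":[0,0,0],"translation":[0,0,0],"hand":0.4},{"twist":[0,0,0],"translation":[0,0,0],"hand":0.4},{"twist":[0,0,0],"translation":[0,0,0],"hand":0.4}]'
$p '[{"twist":[0,0,0],"translation":[0,0,0.1],"hand":0.4},{"twist":[0,0,0],"translation":[0,0,0.1],"hand":0.4},{"twist":[0,0,0],"translation":[0,0,0],"hand":0.4},{"twist":[0,0,0],"translation":[0,0,0],"hand":0.4},{"twist":[0,0,0],"translation":[0,0,0],"hand":0.4},{"twist":[0,0,0],"translation":[0,0,0],"hand":0.4},{"twist":[0,0,0],"translation":[0,0,0],"hand":0.4},{"twist":[0,0,0],"translation":[0,0,0],"hand":0.4}]'
```

```text
t: 15.27
position: [0.5398, 0.1369, -0.0098]
tcp_rot: [2.445, 1.972, 0.0]
contact_force: [-0.6, 0.5, 0.3]
gripper_width: 0.7
gripper_force: 0.0
t: 15.93
position: [0.5398, 0.1369, -0.0138]
tcp_rot: [-2.446, -1.972, -0.0]
contact_force: [0.7, -0.2, -1.3]
gripper_width: 0.701
gripper_force: 0.0
```

```bash
p="python3 -m pendant"
$p '[{"twist":[0,0,0],"translation":[0,0,0.1],"hand":0.4},{"twist":[0,0,0],"translation":[0,0,0.1],"hand":0.4},{"twist":[0,0,0],"translation":[0,0,0.1],"hand":0.4},{"twist":[0,0,0],"translation":[0,0,0],"hand":0.4},{"twist":[0,0,0],"translation":[0,0,0],"hand":-1},{"twist":[0,0,0],"translation":[0,0,0],"hand":-1},{"twist":[0,0,0],"translation":[0,0,0],"hand":-1},{"twist":[0,0,0],"translation":[0,0,0],"hand":-1}]' 50
$p '[{"twist":[0,0,0],"translation":[0,0,0],"hand":-1},{"twist":[0,0,0],"translation":[0,0,0],"hand":-1},{"twist":[0,0,0],"translation":[0,0,0],"hand":-1},{"twist":[0,0,0],"translation":[0,0,0],"hand":-1},{"twist":[0,0,0],"translation":[0,0,0],"hand":-1},{"twist":[0,0,0],"translation":[0,0,0],"hand":-1},{"twist":[0,0,0],"translation":[0,0,0],"hand":-1},{"twist":[0,0,0],"translation":[0,0,0],"hand":-1}]' 50
python3 where.py
```

```text
t: 16.6
position: [0.5398, 0.1369, -0.0198]
tcp_rot: [2.446, 1.972, 0.0]
contact_force: [-0.1, -0.6, 1.4]
gripper_width: 0.528
gripper_force: 51.8
t: 17.27
position: [0.5398, 0.1369, -0.0198]
tcp_rot: [-2.446, -1.972, -0.0]
contact_force: [-0.2, 0.2, 4.4]
gripper_width: 0.528
gripper_force: 52.0
pos [539.8 136.9 -19.8] yaw_x 77.8 tilt 0.01 q6 0.34
```

```bash
p="python3 -m pendant"
$p '[{"twist":[0,0,0],"translation":[-0.2,0,0],"hand":-1},{"twist":[0,0,0],"translation":[-0.3,0,0],"hand":-1},{"twist":[0,0,0],"translation":[-0.3,0,0],"hand":-1},{"twist":[0,0,0],"translation":[-0.4,0,0],"hand":-1},{"twist":[0,0,0],"translation":[-0.4,0,0],"hand":-1},{"twist":[0,0,0],"translation":[-0.4,0,0],"hand":-1},{"twist":[0,0,0],"translation":[-0.4,0,0],"hand":-1},{"twist":[0,0,0],"translation":[-0.4,0,0],"hand":-1}]' 50
```

```text
t: 17.93
position: [0.5277, 0.0812, -0.0198]
tcp_rot: [2.446, 1.972, 0.0]
contact_force: [1.8, 4.2, 5.4]
gripper_width: 0.529
gripper_force: 52.1
```

```bash
p="python3 -m pendant"
$p '[{"twist":[0,0,0],"translation":[-0.6,0,0],"hand":-1},{"twist":[0,0,0],"translation":[-0.7,0,0],"hand":-1},{"twist":[0,0,0],"translation":[-0.7,0,0],"hand":-1},{"twist":[0,0,0],"translation":[-0.7,0,0],"hand":-1},{"twist":[0,0,0],"translation":[-0.7,0,0],"hand":-1},{"twist":[0,0,0],"translation":[-0.7,0,0],"hand":-1},{"twist":[0,0,0],"translation":[-0.7,0,0],"hand":-1},{"twist":[0,0,0],"translation":[-0.6,0,0],"hand":-1}]' 50
$p '[{"twist":[0,0,0],"translation":[0,0,0],"hand":-1},{"twist":[0,0,0],"translation":[0,0,0],"hand":0.4},{"twist":[0,0,0],"translation":[0,0,0],"hand":0.4},{"twist":[0,0,0],"translation":[0,0,0],"hand":0.4},{"twist":[0,0,0],"translation":[0,0,-0.6],"hand":0.4},{"twist":[0,0,0],"translation":[0,0,-1],"hand":0.4},{"twist":[0,0,0],"translation":[0,0,-1],"hand":0.4},{"twist":[0,0,0],"translation":[0,0,-1],"hand":0.4}]' 50
python3 - <<'E'
from h import *
s=state()
for n in("top","wrist"):
    c=read_camera(n); f=c["frame"]; cv2.imwrite(f"pics/{n}6.png",f[:,:,::-1]); h=cv2.cvtColor(f,cv2.COLOR_RGB2HSV)
    r=proj(c,[[.506,-.02,.028]],s)[0]; print(n,"expected red",r)
    m=((h[...,0]<8)|(h[...,0]>172))&(h[...,1]>170); yy,xx=np.mgrid[:480,:640]; m&=np.hypot(xx-r[0],yy-r[1])<(35 if n=="top" else 150)
    q=quad(m); print("red",q.min(0),q.max(0),rect(c,q,.028,s))
    g=(h[...,0]>40)&(h[...,0]<75)&(h[...,1]>120)&(h[...,2]>60); r=proj(c,[[.533,.103,.028]],s)[0]; g&=np.hypot(xx-r[0],yy-r[1])<(35 if n=="top" else 150)
    print("expected green",r,g.sum())
    if g.sum()>50: q=quad(g); print("green",q.min(0),q.max(0),rect(c,q,.028,s))
E
python3 where.py
```

```text
t: 18.6
position: [0.5044, -0.0246, -0.0198]
tcp_rot: [-2.446, -1.972, 0.0]
contact_force: [0.7, 4.0, 5.8]
gripper_width: 0.528
gripper_force: 52.3
t: 19.27
position: [0.5045, -0.0232, 0.0526]
tcp_rot: [-2.444, -1.972, 0.001]
contact_force: [-0.6, 0.0, 0.2]
gripper_width: 0.703
gripper_force: 0.0
top expected red [347.36917745 263.29576896]
pos [506.  -23.3  55.8] yaw_x 77.8 tilt 0.19 q6 0.04Traceback (most recent call last):
  File "<stdin>", line 7, in <module>
  File "h.py", line 20, in quad
    k=max(cs,key=cv2.contourArea); return k.reshape(-1,2)
ValueError: max() iterable argument is empty
```

```bash
cat > car.py <<'E'
from h import *
s=state(); c=read_camera("wrist"); f=c["frame"]; h=cv2.cvtColor(f,cv2.COLOR_RGB2HSV); cv2.imwrite(f"pics/car{s['t']:.1f}.png",f[:,:,::-1])
for n,m in(("red",((h[...,0]<8)|(h[...,0]>172))&(h[...,1]>170)),("green",(h[...,0]>40)&(h[...,0]<80)&(h[...,1]>100)&(h[...,2]>50))):
    cs=cv2.findContours(m.astype(np.uint8),cv2.RETR_EXTERNAL,cv2.CHAIN_APPROX_NONE)[0]
    for k in cs:
        if cv2.contourArea(k)>400: q=k.reshape(-1,2); print(n,q.min(0),q.max(0),np.round(h[m].mean(0)),[np.round(v,1) for v in rect(c,q,.028,s)])
E
python3 car.py
```

```text
red [282 220] [367 319] [  2. 243. 192.] [array([503.6, -26. ]), array([58.4, 45.2]), np.float64(77.7)]
green [276   0] [375  80] [ 74. 152. 121.] [array([528.1,  85.4]), array([33.5, 44.4]), np.float64(77.8)]
```

```bash
python3 - <<'E'
import cv2
f=cv2.imread("pics/top0.png")[208:260,402:478]
cv2.imwrite("pics/bay.png",cv2.resize(f,None,fx=10,fy=10,interpolation=cv2.INTER_CUBIC))
E
```

```text
(no output)
```

View pics/bay.png

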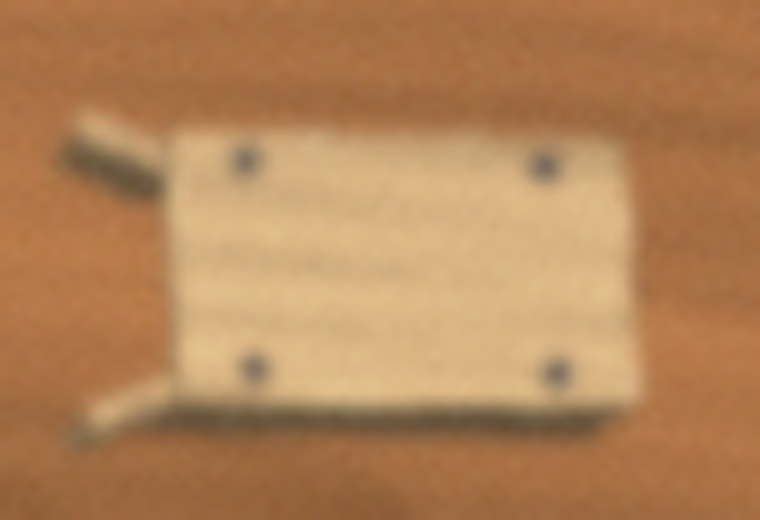

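Crop: the roof corners are at (170,130), (620,138), (638,403), (177,406) and the screws at (247,160), (543,165), (557,374), (255,369). The cheeks flare to the left.

```bash
python3 - <<'E'
from h import *
c=read_camera("top")
for a in ([(170,130),(620,138),(638,403),(177,406)],[(247,160),(543,165),(557,374),(255,369)]):
    a=np.array(a,float); uv=np.array([402,208])+(a+.5)/10-.5
    P=cast(c,uv,.042)[:,:2]*1000; v=(P[1]+P[2]-P[0]-P[3])/2; w=P[0]-P[3]
    print(P.round(1).tolist(),"mouth mid",((P[0]+P[3])/2).round(1),"yaw",np.degrees(np.arctan2(v[1],v[0])).round(2),"yaw mouth",np.degrees(np.arctan2(w[1],w[0])).round(2)-90,np.hypot(*v).round(1),np.hypot(*w).round(1), "ctr",P.mean(0))
E
python3 where.py 530.8,99.1,55.8 530.8,99.1,-20
```

```text
[[638.2, -194.4], [650.3, -314.4], [579.0, -321.8], [564.2, -200.8]] mouth mid [ 601.2 -197.6] yaw -83.65 yaw mouth -85.11 121.2 74.3 ctr [ 607.9201155  -257.83713628]
[[632.5, -215.2], [640.4, -294.0], [584.2, -300.0], [576.4, -220.5]] mouth mid [ 604.4 -217.9] yaw -84.29 yaw mouth -84.61 79.5 56.3 ctr [ 608.37420274 -257.44539555]
pos [505.4 -23.3  53. ] yaw_x 77.8 tilt 0.13 q6 0.04
530.8,99.1,55.8 -> units [ 6.25 -0.05 -0.14]
530.8,99.1,-20 -> units [ 6.25 -0.06  3.65]
```

```bash
p="python3 -m pendant"
$p '[{"twist":[0,0,0],"translation":[0.8,0,0],"hand":0.4},{"twist":[0,0,0],"translation":[0.8,-0.05,0],"hand":0.4},{"twist":[0,0,0],"translation":[0.8,0,0],"hand":0.4},{"twist":[0,0,0],"translation":[0.8,0,0],"hand":0.4},{"twist":[0,0,0],"translation":[0.8,0,0],"hand":0.4},{"twist":[0,0,0],"translation":[0.8,0,0],"hand":0.4},{"twist":[0,0,0],"translation":[0.8,0,0],"hand":0.4},{"twist":[0,0,0],"translation":[0.65,0,0],"hand":0.4}]'
python3 car.py; python3 where.py 530.8,99.1,-20
```

```text
t: 20.08
position: [0.5301, 0.1001, 0.0508]
tcp_rot: [-2.444, -1.972, 0.002]
contact_force: [0.8, -0.6, 0.3]
gripper_width: 0.703
gripper_force: 0.0
red [293 419] [365 434] [  7. 232. 184.] [array([508.4,  -2.7]), array([11.8, 44.7]), np.float64(78.0)]
green [288 204] [373 317] [ 74. 151. 122.] [array([531.9, 103.5]), array([64. , 44.1]), np.float64(77.6)]
pos [530.6 101.5  51.1] yaw_x 77.8 tilt 0.06 q6 0.28
530.8,99.1,-20 -> units [-0.12  0.04  3.55]
```

```bash
p="python3 -m pendant"
$p '[{"twist":[0,0,0],"translation":[-0.1,0.04,0.9],"hand":0.4},{"twist":[0,0,0],"translation":[0,0,0.9],"hand":0.4},{"twist":[0,0,0],"translation":[0,0,0.9],"hand":0.4},{"twist":[0,0,0],"translation":[0,0,0.6],"hand":0.4},{"twist":[0,0,0],"translation":[0,0,0.25],"hand":0.4},{"twist":[0,0,0],"translation":[0,0,0],"hand":0.4},{"twist":[0,0,0],"translation":[0,0,0],"hand":-1},{"twist":[0,0,0],"translation":[0,0,0],"hand":-1}]' 60
$p '[{"twist":[0,0,0],"translation":[0,0,0],"hand":-1},{"twist":[0,0,0],"translation":[0,0,0],"hand":-1},{"twist":[0,0,0],"translation":[0,0,0],"hand":-1},{"twist":[0,0,0],"translation":[0,0,0],"hand":-1},{"twist":[0,0,0],"translation":[0,0,0],"hand":-1},{"twist":[0,0,0],"translation":[0,0,0],"hand":-1},{"twist":[0,0,0],"translation":[0,0,0],"hand":-1},{"twist":[0,0,0],"translation":[0,0,0],"hand":-1}]' 60
python3 where.py
```

```text
t: 20.8
position: [0.5311, 0.0968, -0.0182]
tcp_rot: [2.445, 1.972, 0.001]
contact_force: [-0.5, -0.1, -2.8]
gripper_width: 0.527
gripper_force: 61.7
t: 21.47
position: [0.5311, 0.0968, -0.0185]
tcp_rot: [2.445, 1.972, 0.001]
contact_force: [-0.7, -0.5, 6.3]
gripper_width: 0.526
gripper_force: 62.8
pos [531.1  96.8 -18.5] yaw_x 77.8 tilt 0.05 q6 0.27
```

```bash
p="python3 -m pendant"
$p '[{"twist":[0,0,0],"translation":[0,0,-0.1],"hand":-1},{"twist":[0,0,-0.3],"translation":[0,0,0],"hand":-1},{"twist":[0,0,-0.5],"translation":[0,0,0],"hand":-1},{"twist":[0,0,-0.6],"translation":[0,0,0],"hand":-1},{"twist":[0,0,-0.6],"translation":[0,0,0],"hand":-1},{"twist":[0,0,-0.4],"translation":[0,0,0],"hand":-1},{"twist":[0,0,-0.2],"translation":[0,0,0],"hand":-1},{"twist":[0,0,0],"translation":[0,0,0],"hand":-1}]' 60
python3 where.py 582.1,3.1,-17
```

```text
t: 22.13
position: [0.5307, 0.0968, -0.017]
tcp_rot: [-2.109, -2.328, 0.0]
contact_force: [-1.1, 0.1, -1.9]
gripper_width: 0.526
gripper_force: 61.8
pos [530.7  96.8 -17. ] yaw_x 95.7 tilt 0.02 q6 -0.04
582.1,3.1,-17 -> units [-4.92  2.09 -0.  ]
```

```bash
p="python3 -m pendant"
$p '[{"twist":[0,0,0],"translation":[-0.62,0.26,0],"hand":-1},{"twist":[0,0,0],"translation":[-0.62,0.26,0],"hand":-1},{"twist":[0,0,0],"translation":[-0.62,0.26,0],"hand":-1},{"twist":[0,0,0],"translation":[-0.62,0.26,0],"hand":-1},{"twist":[0,0,0],"translation":[-0.62,0.26,0],"hand":-1},{"twist":[0,0,0],"translation":[-0.62,0.26,0],"hand":-1},{"twist":[0,0,0],"translation":[-0.62,0.26,0],"hand":-1},{"twist":[0,0,0],"translation":[-0.6,0.26,0],"hand":-1}]' 60
cat > red.py <<'E'
from h import *
s=state(); B=np.array([.6022,-.1979]); a=np.radians(-84.3); b=np.array([np.cos(a),np.sin(a)])
for n in("top","side"):
    c=read_camera(n); f=c["frame"]; h=cv2.cvtColor(f,cv2.COLOR_RGB2HSV); cv2.imwrite(f"pics/{n}{s['t']:.1f}.png",f[:,:,::-1])
    m=((h[...,0]<8)|(h[...,0]>172))&(h[...,1]>170)&(h[...,2]>60)
    cs=cv2.findContours(m.astype(np.uint8),cv2.RETR_EXTERNAL,cv2.CHAIN_APPROX_NONE)[0]
    for k in cs:
        if cv2.contourArea(k)>40:
            q=k.reshape(-1,2); r=rect(c,q,.029,s); d=np.array(r[0])/1000-B; print(n,q.min(0),q.max(0),[np.round(v,1) for v in r],"bay frame x,y mm",(1000*d@b).round(1),(1000*(b[0]*d[1]-b[1]*d[0])).round(1))
E
python3 red.py; python3 where.py 582.1,3.1,-17
```

```text
t: 22.8
position: [0.5826, 0.0011, -0.0169]
tcp_rot: [-2.11, -2.327, -0.0]
contact_force: [-0.9, 0.2, -2.4]
gripper_width: 0.526
gripper_force: 61.7
top [141 193] [149 211] [array([611.1, 542.6]), array([14.9, 52.5]), np.float64(85.4)] bay frame x,y mm -736.0 82.4
side [364 288] [388 312] [array([ 590.8, -133.1]), array([50.3, 68.1]), np.float64(5.4)] bay frame x,y mm -65.6 -4.9
side [245 197] [260 221] [array([371.7, 314.6]), array([113.2,  25.6]), np.float64(59.8)] bay frame x,y mm -532.9 -178.5
pos [583.2   0.6 -16.9] yaw_x 95.5 tilt 0.07 q6 -0.21
582.1,3.1,-17 -> units [ 0.13 -0.04  0.  ]
```

```bash
ls pics | grep side; python3 - <<'E'
import cv2,glob
f=cv2.imread(sorted(glob.glob("pics/side2*.png"))[-1])[278:378,345:445]
cv2.imwrite("pics/last.png",cv2.resize(f,None,fx=6,fy=6,interpolation=cv2.INTER_CUBIC))
E
```

```text
side0.png
side22.8.png
```

View pics/last.png

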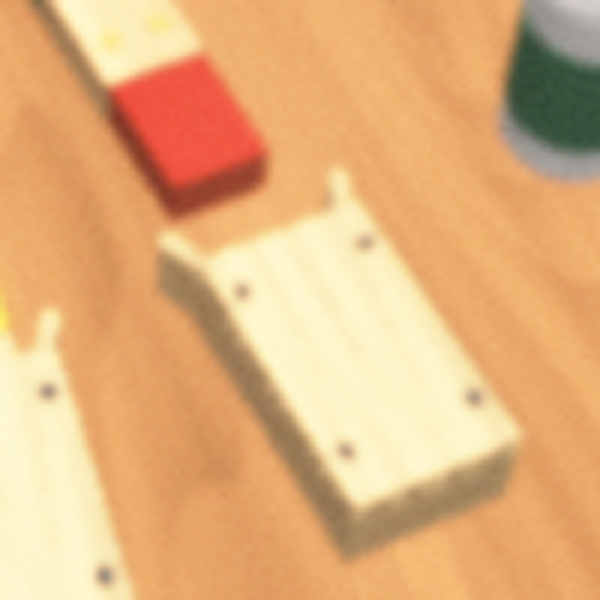

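Crop: the red top face corners are (113,97), (205,57), (267,155), (178,192). The bay screws are (242,290), (365,242), (475,397), (347,450), with the mouth facing the red end. I compute the relative alignment in this view.

```bash
python3 - <<'E'
from h import *
c=read_camera("side")
g=lambda a,z: cast(c,np.array([345,278])+(np.array(a,float)+.5)/6-.5,z)[:,:2]*1000
r=g([(113,97),(205,57),(267,155),(178,192)],.0295); s=g([(242,290),(365,242),(475,397),(347,450)],.042); R4=g([(207,258),(348,207),(520,437),(348,507)],.042)
ang=lambda v: np.degrees(np.arctan2(v[1],v[0])).round(2)
for n,P,i in(("red",r,1),("screw",s,1),("roof",R4,1)):
    v=(P[2]+P[3]-P[0]-P[1])/2; w=P[1]-P[0]; print(n,P.round(1).tolist(),"ctr",P.mean(0).round(1),"yaw",ang(v),ang(w)-90,np.hypot(*v).round(1),np.hypot(*w).round(1))
v=(s[2]+s[3]-s[0]-s[1])/2; b=v/np.hypot(*v); d=r.mean(0)-s.mean(0); print("red ctr in bay (from bay roof centre): x",d@b,"y",b[0]*d[1]-b[1]*d[0])
E
```

```text
red [[568.2, -104.6], [613.5, -97.0], [617.2, -154.1], [575.0, -159.8]] ctr [ 593.5 -128.9] yaw -84.66 -80.38 56.4 45.9
screw [[576.0, -220.9], [631.5, -215.5], [640.1, -294.9], [584.3, -300.4]] ctr [ 608.  -257.9] yaw -83.9 -84.45 79.9 55.7
roof [[569.0, -202.2], [632.4, -197.5], [648.1, -316.4], [574.4, -322.6]] ctr [ 606.  -259.7] yaw -84.93 -85.73 120.1 63.5
red ctr in bay (from bay roof centre): x -129.85007161572537 y -0.723738135687217
```

```bash
p="python3 -m pendant"
$p '[{"twist":[0,0,0],"translation":[-0.3,0.02,0],"hand":-1},{"twist":[0,0,0],"translation":[-0.4,0,0],"hand":-1},{"twist":[0,0,0],"translation":[-0.4,0,0],"hand":-1},{"twist":[0,0,0],"translation":[-0.4,0,0],"hand":-1},{"twist":[0,0,0],"translation":[-0.4,0,0],"hand":-1},{"twist":[0,0,0],"translation":[-0.4,0,0],"hand":-1},{"twist":[0,0,0],"translation":[-0.4,0,0],"hand":-1},{"twist":[0,0,0],"translation":[-0.3,0,0],"hand":-1}]' 60
python3 where.py 597.7,-153.1,-17
```

```text
t: 23.62
position: [0.5883, -0.0582, -0.0169]
tcp_rot: [2.11, 2.327, 0.0]
contact_force: [0.0, -0.3, -2.3]
gripper_width: 0.526
gripper_force: 61.7
pos [588.3 -58.2 -16.9] yaw_x 95.6 tilt 0.01 q6 -0.31
597.7,-153.1,-17 -> units [-4.77  0.    0.  ]
```

```bash
p="python3 -m pendant"
$p '[{"twist":[0,0,0],"translation":[-0.5,0,0],"hand":-1},{"twist":[0,0,0],"translation":[-0.5,0,0],"hand":-1},{"twist":[0,0,0],"translation":[-0.5,0,0],"hand":-1},{"twist":[0,0,0],"translation":[-0.5,0,0],"hand":-1},{"twist":[0,0,0],"translation":[-0.5,0,0],"hand":-1},{"twist":[0,0,0],"translation":[-0.5,0,0],"hand":-1},{"twist":[0,0,0],"translation":[-0.5,0,0],"hand":-1},{"twist":[0,0,0],"translation":[-0.5,0,0],"hand":-1}]' 60
python3 where.py 597.7,-153.1,-17
```

```text
t: 24.28
position: [0.5962, -0.1377, -0.0169]
tcp_rot: [-2.11, -2.328, -0.0]
contact_force: [-0.2, -0.8, -2.1]
gripper_width: 0.53
gripper_force: 61.7
pos [ 596.2 -137.7  -16.9] yaw_x 95.6 tilt 0.01 q6 -0.43
597.7,-153.1,-17 -> units [-0.77  0.    0.  ]
```

Sliding freely. Lower by 1.5 mm onto the bench and continue until it meets the stop.

```bash
p="python3 -m pendant"
$p '[{"twist":[0,0,0],"translation":[-0.1,0,0.07],"hand":-1},{"twist":[0,0,0],"translation":[-0.1,0,0],"hand":-1},{"twist":[0,0,0],"translation":[-0.1,0,0],"hand":-1},{"twist":[0,0,0],"translation":[-0.1,0,0],"hand":-1},{"twist":[0,0,0],"translation":[-0.1,0,0],"hand":-1},{"twist":[0,0,0],"translation":[-0.1,0,0],"hand":-1},{"twist":[0,0,0],"translation":[-0.1,0,0],"hand":-1},{"twist":[0,0,0],"translation":[0,0,0],"hand":-1}]' 60
python3 where.py
$p '[{"twist":[0,0,0],"translation":[-0.1,0,0],"hand":-1},{"twist":[0,0,0],"translation":[-0.1,0,0],"hand":-1},{"twist":[0,0,0],"translation":[0,0,0],"hand":-1},{"twist":[0,0,0],"translation":[0,0,0],"hand":-1},{"twist":[0,0,0],"translation":[0,0,0],"hand":-1},{"twist":[0,0,0],"translation":[0,0,0],"hand":-1},{"twist":[0,0,0],"translation":[0,0,0],"hand":-1},{"twist":[0,0,0],"translation":[0,0,0],"hand":-1}]' 60
python3 where.py
```

```text
t: 24.95
position: [0.5976, -0.1509, -0.0183]
tcp_rot: [2.109, 2.328, 0.0]
contact_force: [-0.3, -0.1, -0.5]
gripper_width: 0.526
gripper_force: 61.8
pos [ 597.6 -150.9  -18.3] yaw_x 95.6 tilt 0.01 q6 -0.45
t: 25.62
position: [0.5979, -0.1546, -0.0183]
tcp_rot: [-2.11, -2.328, -0.0]
contact_force: [0.5, -0.2, -1.8]
gripper_width: 0.529
gripper_force: 61.8
pos [ 597.9 -154.6  -18.3] yaw_x 95.6 tilt 0.0 q6 -0.46
```

```bash
p="python3 -m pendant"
$p '[{"twist":[0,0,0],"translation":[-0.1,0,0],"hand":-1},{"twist":[0,0,0],"translation":[-0.05,0,0],"hand":-1},{"twist":[0,0,0],"translation":[0,0,0],"hand":-1},{"twist":[0,0,0],"translation":[0,0,0],"hand":-1},{"twist":[0,0,0],"translation":[0,0,0],"hand":-1},{"twist":[0,0,0],"translation":[0,0,0],"hand":-1},{"twist":[0,0,0],"translation":[0,0,0],"hand":-1},{"twist":[0,0,0],"translation":[0,0,0],"hand":-1}]' 60
python3 where.py;python3 car.py
```

```text
t: 26.28
position: [0.5977, -0.1551, -0.0184]
tcp_rot: [-2.107, -2.326, -0.001]
contact_force: [0.0, 17.5, 0.9]
gripper_width: 0.526
gripper_force: 62.2
pos [ 597.7 -155.1  -18.4] yaw_x 95.7 tilt 0.18 q6 -0.46
green [261 234] [393 404] [ 74. 151. 123.] [array([ 596.2, -147.9]), array([45.5, 67.7]), np.float64(5.7)]
```

The stop is met at 17.5 N, within 2 mm of the predicted position. Release, rise and verify.

```bash
p="python3 -m pendant"
$p '[{"twist":[0,0,0],"translation":[0,0,0],"hand":0.4},{"twist":[0,0,0],"translation":[0,0,0],"hand":0.4},{"twist":[0,0,0],"translation":[0,0,0],"hand":0.4},{"twist":[0,0,0],"translation":[0,0,0],"hand":0.4},{"twist":[0,0,0],"translation":[0,0,-0.6],"hand":0.4},{"twist":[0,0,0],"translation":[0,0,-1],"hand":0.4},{"twist":[0,0,0],"translation":[0,0,-1],"hand":0.4},{"twist":[0,0,0],"translation":[0,0,-1],"hand":0.4}]'
$p '[{"twist":[0,0,0],"translation":[0.8,0,-1],"hand":0.4},{"twist":[0,0,0],"translation":[0.8,0,-1],"hand":0.4},{"twist":[0,0,0],"translation":[0.8,0,-1],"hand":0.4},{"twist":[0,0,0],"translation":[0.8,0,-1],"hand":0.4},{"twist":[0,0,0],"translation":[0.8,0,-1],"hand":0.4},{"twist":[0,0,0],"translation":[0.8,0,-1],"hand":0.4},{"twist":[0,0,0],"translation":[0.8,0,-1],"hand":0.4},{"twist":[0,0,0],"translation":[0.8,0,0],"hand":0.4}]'
$p '[{"twist":[0,0,0],"translation":[-0.8,-0.8,0],"hand":0.4},{"twist":[0,0,0],"translation":[-0.8,-0.8,0],"hand":0.4},{"twist":[0,0,0],"translation":[-0.8,-0.8,0],"hand":0.4},{"twist":[0,0,0],"translation":[-0.8,-0.8,0],"hand":0.4},{"twist":[0,0,0],"translation":[-0.8,-0.8,0],"hand":0.4},{"twist":[0,0,0],"translation":[-0.8,-0.8,0],"hand":0.4},{"twist":[0,0,0],"translation":[-0.8,-0.8,0],"hand":0.4},{"twist":[0,0,0],"translation":[0,0,0],"hand":0.4}]'
python3 where.py
python3 - <<'E'
from h import *
s=state(); B=np.array([.6022,-.1979]); a=np.radians(-84.3); b=np.array([np.cos(a),np.sin(a)])
for n in("wrist","top","side"):
    c=read_camera(n); f=c["frame"]; h=cv2.cvtColor(f,cv2.COLOR_RGB2HSV)
    m=(h[...,0]>40)&(h[...,0]<85)&(h[...,1]>80)&(h[...,2]>50); r=proj(c,[[.597,-.15,.028]],s)[0]; print(n,"expect",r.round())
    for k in cv2.findContours(m.astype(np.uint8),cv2.RETR_EXTERNAL,cv2.CHAIN_APPROX_NONE)[0]:
        if cv2.contourArea(k)>60:
            t=rect(c,k.reshape(-1,2),.028,s); d=np.array(t[0])/1000-B
            if np.hypot(*d)<.15: print([np.round(v,1) for v in t],"bay x,y",1000*d@b,1000*(b[0]*d[1]-b[1]*d[0]))
    y=(h[...,0]>20)&(h[...,0]<32)&(h[...,1]>180)&(h[...,2]>150)
    for k in cv2.findContours(y.astype(np.uint8),cv2.RETR_EXTERNAL,cv2.CHAIN_APPROX_NONE)[0]:
        if cv2.contourArea(k)>200: print("yellow",rect(c,k.reshape(-1,2),.028,s))
    if n=="top":
        k=(h[...,2]<60); k[:195]=0;k[265:]=0;k[:,:222]=0;k[:,280:]=0
        q=quad(k); print("bar",q.min(0),q.max(0),rect(c,q,.123))
E
```

```text
t: 27.0
position: [0.5981, -0.1578, 0.0553]
tcp_rot: [2.11, 2.328, 0.0]
contact_force: [0.2, 0.1, 0.9]
gripper_width: 0.698
gripper_force: 0.0
t: 27.67
position: [0.5867, -0.0298, 0.1986]
tcp_rot: [2.106, 2.324, 0.005]
contact_force: [0.5, -0.2, 0.1]
gripper_width: 0.698
gripper_force: 0.0
t: 28.33
position: [0.4832, -0.1548, 0.1947]
tcp_rot: [2.112, 2.325, -0.001]
contact_force: [0.5, -0.6, -0.4]
gripper_width: 0.7
gripper_force: 0.0
pos [ 483.2 -154.8  194.7] yaw_x 95.5 tilt 0.04 q6 -0.54
wrist expect [455. 215.]
[array([ 593.4, -150.5]), array([49.1, 64. ]), np.float64(5.8)] bay x,y -47.99249590016571 -4.032314305789661
yellow ((467.14715576171875, -166.4272003173828), (65.0787124633789, 45.39121627807617), 84.0473403930664)
top expect [400. 235.]
[array([ 592.2, -141.9]), array([40.7, 46.6]), np.float64(6.6)] bay x,y -56.696255438283906 -4.38309447118432
[array([ 742.4, -156.5]), array([47.4, 24.3]), np.float64(66.8)] bay x,y -27.29051824512229 143.59493322733852
bar [252 229] [252 229] ((545.1180419921875, 222.5098114013672), (0.0, 0.0), 0.0)
side expect [381. 305.]
```

```bash
python3 - <<'E'
from h import *
for n,(a,b,d,e) in(("top",(222,200,280,262)),("side",(296,172,346,232))):
    for tag,f in(("then",cv2.imread(f"pics/{n}0.png")[:,:,::-1].copy()),("now",read_camera(n)["frame"])):
        h=cv2.cvtColor(f,cv2.COLOR_RGB2HSV)[b:e,a:d]; m=(h[...,2]<75)
        # large dark blob only
        m=cv2.morphologyEx(m.astype(np.uint8),cv2.MORPH_CLOSE,np.ones((3,3)))
        k=max(cv2.findContours(m,0,1)[0],key=cv2.contourArea); c=read_camera(n)
        print(n,tag,m.sum(),"pix rect",cv2.minAreaRect(k+np.array([a,b])),"on z .123:",rect(c,k.reshape(-1,2)+[a,b],.123))
    print(n,"mean diff outside", [float(np.abs(f.astype(int)-cv2.imread(f"pics/{n}0.png")[:,:,::-1])[y0:y1,x0:x1].mean().round(1)) for x0,y0,x1,y1 in ((130,145,205,225),(315,140,375,183),(395,150,430,195),(265,290,325,340),(385,268,475,316))] if n=="top" else "")
E
```

```text
top then 63 pix rect ((258.3499755859375, 228.95004272460938), (10.119288444519043, 4.743415832519531), 18.43494987487793) on z .123: ((546.9772338867188, 207.15127563476562), (24.6456241607666, 11.696114540100098), 77.7761459350586)
top now 38 pix rect ((249.8965606689453, 231.24136352539062), (3.9391934871673584, 10.241904258728027), 23.198591232299805) on z .123: ((538.96484375, 226.76145935058594), (9.674314498901367, 24.999120712280273), 75.50314331054688)
top mean diff outside [18.1, 17.9, 21.5, 43.7, 64.4]
side then 33 pix rect ((320.0, 201.0), (2.0, 8.0), 0.0) on z .123: ((544.095703125, 173.42234802246094), (34.97962188720703, 5.543927192687988), 72.26019287109375)
side now 1411 pix rect ((319.0, 188.0), (32.0, 46.0), 90.0) on z .123: ((559.9965209960938, 234.06997680664062), (155.47329711914062, 131.42344665527344), 74.2900161743164)
side mean diff outside
```

```bash
python3 -c "
from bench import job_done
print(job_done())"
```

```text
the job is handed in; nothing more can be done
None
```

The job is handed in at about 29 s: the plunger is latched up, and the carrier was drawn out, let go on the bench, retaken and slid red end first against the bay's stop, green end showing; my first grasp closed on top of the carrier (about 18 N, nothing moved) and was redone, and in the last check the arm hid the spare from the top camera.

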